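Set out the press punches by size

ROBOT

A 7-joint arm with a two-finger parallel gripper is mounted at the origin on the work surface. World frame = base frame: x ahead of the robot, y to its left, z up, the work surface at z = 0. Lengths are in m, angles in rad, forces in N, time in s.
With the tool pointing down it reaches from about 0.4 to 0.85 m from the base axis. Payload 6.9 kg.
Tool frame: the origin (TCP) lies at the centre of the arm's flange, where the gripper is bolted on; the fingertips stand 173 mm ahead of it and the grasp point (between the pads) lies robot.tcp_to_grasp ahead of it (robot.tcp_to_grasp is the distance from the TCP to the grasp point, in m); z points along the fingers, y is the line along which they close (so a half turn about z gives the same grasp; the last joint's range is limited). The gripper opens to 85 mm and grips with 20 to 120 N. Pads are 22 mm wide; open, the fingers measure 114 mm over their backs; the gripper's body (76 mm by 85 mm) begins 54 mm behind the grasp point. The pads swing forward as they close: fully open they stand 13 mm farther back than shut.
Start: joints at [-1.111, 0.507, -0.238, 1.5, 0.126, 1.149, -0.155], TCP at [0.217, 0.586, 0.405] pointing down, gripper open.
Joint ranges: [-3.08, 3.08], [-0.24, 2.05], [-1.43, 1.35], [0, 2.5], [-1.52, 4.66], [0.17, 1.96], [-2.89, 2.89]. Speed limits (rad/s): [2.39, 2.39, 3.14, 3.14, 3.14, 3.14, 3.14].

INTERFACE

Orientations are given as a unit quaternion [x, y, z, w].
In Python, from workcell import state, read_camera, get_calibration, robot gives the robot as it stands.
- The arm moves only by the tool move_arm, never from a script. Its arguments are lists of equal length, an entry for each row: "travel": the shift along the tool's x, y, z in cm, a list of three; "roll": the turn about the tool's z in rad; "grip": the opening, from 0 (shut) to 1 (fully open). In form: {"travel": [[x, y, z], ...], "roll": [roll, ...], "grip": [grip, ...]}. A call has 1 to 12 rows; each row is the pose to reach, as a shift and turn from the pose commanded when the call began, along the tool's axes at that moment; what a row does not reach only later rows make up. A row lasts 1/8 s, in which the tool goes at most 62.5 mm and 10.7 degrees, less where a joint would pass 70% of its speed; a pose out of reach is approached as far as the arm can. A call with a gripper value outside its range is refused whole. The fingers move at their own pace and stop on an object; "squeeze" is the grip in N (left out, the last holds). Time passes only in rows, so rows that repeat a pose let the fingers close. It gives the time, the measured TCP pose, the force, the opening and the grip force at its end, in the units of the state.
- state(): the state, without advancing time (a new reading comes with each control period).
- read_camera(name): name is "side" or "top" or "wrist"; returns the picture (420x560x3 uint8, red, green, blue); there is no depth.
- get_calibration(name): a dict with "fov_y" (degrees; the focal length in pixels is half the picture's height over the tangent of half this angle, whatever the lens; pixels are square), "cx", "cy" (the principal point, pixels), "eye" and "orientation" of the camera in the world; the wrist camera has in their place "T_tool_cam" (4x4, takes a point from camera to tool coordinates, whose origin is the TCP and whose axes are the flange's). Camera axes: x right, y down, z forward; pixel columns grow to the right and rows downward; lengths in m; the calibration is good to about 2 mm. A picture is of the moment at which its call begins: read the wrist's pose just before it. get_calibration takes no time and is no camera call.
- robot.hand_in(): hands the job in; it is judged then, once.
The state is a dict: "time": time; "joint_pos": joint angles; "dq": joint speeds; "joint_torque": joint torques, N m; "eef_pos": TCP position; "orientation": TCP orientation; "ft_force": force on the tool from outside, world axes, zero at the start; "ft_torque": the same for the moment, N m; "width": opening from 0.0 (shut) to 1.0 (fully open); "finger_force": force on a finger pad.
Only numpy, scipy, OpenCV 4.12 (cv2) and the standard library are available. Lean on these libraries where they do the work, as an engineer would, in place of code of your own. Each camera call takes 0.05 s, during which the arm holds its last target. There are 200 camera calls.

TASK

Set out the four steel press punches on the set-up strip in order of head size, ready for the next job: the one with the largest head on the brass mark next to the aluminium stop block, then smaller and smaller, the smallest on the mark farthest from the stop. Stand each one upright, shank up, centred over its mark to about a centimetre, and set it down rather than dropping it.

Things in the scene. Friction and masses are not known exactly. Their poses are not given: they have to be found in the camera images.
- punch_62: Loose steel press punch, the largest of four, standing upright: round head 62 mm in diameter, 24 mm high; above it a collar 25 mm in diameter up to 32 mm and a straight round shank 18 mm in diameter up to the top at 84 mm. Only the head's diameter (62, 52, 42, 32 mm) differs. About 0.6 kg. Origin at the centre of its underside, z up. Starts on the bench (height 0), robot side of the strip.
- punch_52: Loose steel press punch, the second largest of four, standing upright: round head 52 mm in diameter, 24 mm high; above it a collar 25 mm in diameter up to 32 mm and a straight round shank 18 mm in diameter up to the top at 84 mm. Only the head's diameter (62, 52, 42, 32 mm) differs. About 0.5 kg. Origin at the centre of its underside, z up. Starts on the bench (height 0), robot side of the strip.
- punch_42: Loose steel press punch, the second smallest of four, standing upright: round head 42 mm in diameter, 24 mm high; above it a collar 25 mm in diameter up to 32 mm and a straight round shank 18 mm in diameter up to the top at 84 mm. Only the head's diameter (62, 52, 42, 32 mm) differs. About 0.35 kg. Origin at the centre of its underside, z up. Starts on the bench (height 0), robot side of the strip.
- punch_32: Loose steel press punch, the smallest of four, standing upright: round head 32 mm in diameter, 24 mm high; above it a collar 25 mm in diameter up to 32 mm and a straight round shank 18 mm in diameter up to the top at 84 mm. Only the head's diameter (62, 52, 42, 32 mm) differs. About 0.25 kg. Origin at the centre of its underside, z up. Starts on the bench (height 0), robot side of the strip.
- mark_a: One of four identical brass discs, 26 mm in diameter, set flush in the fixed dark steel set-up strip (430 x 90 mm, 10 mm thick) in a straight row along its length, 75 mm apart. Their names say nothing of their order, which differs at every start. Origin at the disc's centre on the strip's top, 10 mm above the bench; z up, y along the strip.
- mark_b: One of four identical brass discs, 26 mm in diameter, set flush in the fixed dark steel set-up strip (430 x 90 mm, 10 mm thick) in a straight row along its length, 75 mm apart. Their names say nothing of their order, which differs at every start. Origin at the disc's centre on the strip's top, 10 mm above the bench; z up, y along the strip.
- mark_c: One of four identical brass discs, 26 mm in diameter, set flush in the fixed dark steel set-up strip (430 x 90 mm, 10 mm thick) in a straight row along its length, 75 mm apart. Their names say nothing of their order, which differs at every start. Origin at the disc's centre on the strip's top, 10 mm above the bench; z up, y along the strip.
- mark_d: One of four identical brass discs, 26 mm in diameter, set flush in the fixed dark steel set-up strip (430 x 90 mm, 10 mm thick) in a straight row along its length, 75 mm apart. Their names say nothing of their order, which differs at every start. Origin at the disc's centre on the strip's top, 10 mm above the bench; z up, y along the strip.
- stop: Fixed aluminium block across one end of the strip, in line with the marks, its centre 75 mm from the nearest: 84 mm across the strip (x), 22 mm along it (y), rising 38 mm above it with its two dark screw heads. May be at either end; the other end has one low hex bolt head, 11 mm high. Origin at the centre of its underside, 10 mm above the bench.
There are look-alikes about, which are no part of the job. What is shaped like the punch_32 but orange or purple is not meant.

How it is judged:
By the outcome, as a careful person would: the job done as asked, in the order asked, and still so for the second after the job is handed in, with the robot touching nothing.
It also fails if it takes over 102 s, if anything falls off the work surface, if the arm or the gripper's body presses on something with over 40 N, if the wrist force passes 120 N, or if a joint passes its speed limit or range.

## Working session

There is one attempt and no reset: what is moved stays moved. The work goes in short steps, Python scripts to look and compute and a tool call to move; the robot and the scene stay as the last step left them, time stands still between calls to the robot, and variables do not carry over. Pictures are saved under pics/ and viewed, at most 14 in all, crops included, and the job is handed in when it is done.

Besides the shell and the picture viewer there is one more tool, called after "Request:" by a JSON object that holds its "api" and its "payload". move_arm: Moves the arm, as the interface text tells. Its arguments: {"type":"object","properties":{"travel":{"type":"array"},"roll":{"type":"array"},"grip":{"type":"array"},"squeeze":{"type":"number"}},"required":["travel","roll","grip"]}

```bash
ls; mkdir -p pics
python3 - <<'E'
from workcell import *
import cv2
s=state();print(s)
print(robot.tcp_to_grasp)
for n in("side","top","wrist"):
    print(n,get_calibration(n))
    cv2.imwrite(f"pics/{n}0.png",read_camera(n)[:,:,::-1])
E
```

```text
pics
{'time': 0.0, 'joint_pos': array([-1.11150708,  0.50829433, -0.23752823,  1.50113447,  0.12568152,
        1.14892701, -0.15484025]), 'dq': array([-0.00014751, -0.00027127, -0.00047082,  0.00231945,  0.00149186,
       -0.00086763,  0.00152781]), 'joint_torque': array([ 2.14762763e-04, -6.20597863e+01, -2.18595520e+00, -2.49649823e+01,
        1.28026656e-02,  1.20144899e-02, -6.59713777e-06]), 'eef_pos': array([0.21652631, 0.58607483, 0.40385598]), 'orientation': array([ 1.75986895e-01,  9.84392109e-01, -8.76130045e-04, -1.44248958e-04]), 'ft_force': array([-0.64305717, -0.79284937,  0.27787829]), 'ft_torque': array([ 0.01738031, -0.01770448, -0.02953647]), 'finger_force': 0.0, 'width': 1.0013853934295782}
0.1547
side {'fov_y': 55.91137025769902, 'cx': 283.52819806645863, 'cy': 208.87037526573224, 'eye': array([0.41013692, 0.56197194, 0.76036665]), 'orientation': array([-0.09651309,  0.9325701 , -0.3462666 ,  0.03313115])}
top {'fov_y': 45.80171629223554, 'cx': 288.6052356003433, 'cy': 209.22130535163822, 'eye': array([0.37398454, 0.00134416, 0.96196437]), 'orientation': array([-0.69799807,  0.71068058, -0.06797838,  0.05577404])}
wrist {'fov_y': 60.09884780528185, 'cx': 280.3979514999233, 'cy': 211.6083862339627, 'T_tool_cam': array([[ 1.55379685e-03, -9.63581672e-01, -2.67409700e-01,
         6.87927996e-02],
       [ 9.99998786e-01,  1.52887975e-03,  3.01389440e-04,
        -1.81273163e-04],
       [ 1.18423935e-04, -2.67409843e-01,  9.63582877e-01,
         3.09146151e-02],
       [ 0.00000000e+00,  0.00000000e+00,  0.00000000e+00,
         1.00000000e+00]])}
```

View pics/top0.png

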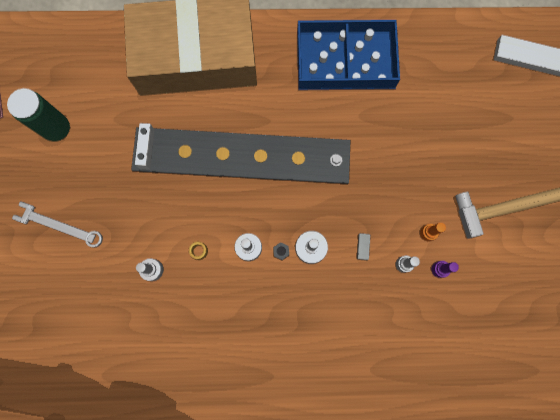

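View pics/side0.png

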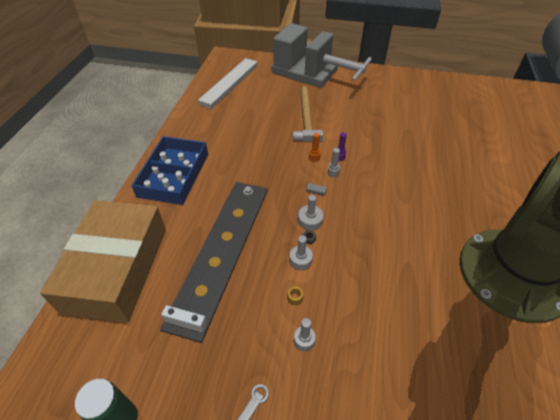

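The top view shows the stop at the left (+y) end (143,145). The marks are at about (185,151), (223,154), (261,156) and (298,158). The steel punches stand at (150,269), (248,246), (312,247) and (408,264). Both views agree, and the orange and purple look-alikes are at the right.

```bash
cat > h.py <<'E'
import numpy as np, cv2
from scipy.spatial.transform import Rotation as R
from workcell import *
def cam(n,s=None):
    c=get_calibration(n); f=210/np.tan(np.radians(c["fov_y"]/2))
    if n=="wrist":
        s=s or state(); T=c["T_tool_cam"]; Rt=R.from_quat(s["orientation"]).as_matrix()
        return f,c["cx"],c["cy"],Rt@T[:3,3]+s["eef_pos"],Rt@T[:3,:3]
    return f,c["cx"],c["cy"],np.array(c["eye"]),R.from_quat(c["orientation"]).as_matrix()
def ray(k,u,v,z):
    f,cx,cy,e,M=k; d=M@np.array([(u-cx)/f,(v-cy)/f,1]); return e+d*(z-e[2])/d[2]
def proj(k,p):
    f,cx,cy,e,M=k; q=M.T@(np.asarray(p)-e); return np.array([f*q[0]/q[2]+cx,f*q[1]/q[2]+cy])
def blobs(mask,amin=40):
    n,l,st,c=cv2.connectedComponentsWithStats(mask.astype(np.uint8))
    return [(c[i],st[i],l==i) for i in range(1,n) if st[i,4]>=amin]
def go(x,y,gz,yaw_x=None):
    """shift in tool cm (from current pose) to bring the grasp point to x,y,gz"""
    s=state(); Rt=R.from_quat(s["orientation"]).as_matrix()
    return np.round(100*Rt.T@(np.array([x,y,gz+robot.tcp_to_grasp])-s["eef_pos"]),2)
E
python3 - <<'E'
from h import *
for n in("top","side"):
    im=cv2.imread(f"pics/{n}0.png"); hsv=cv2.cvtColor(im,cv2.COLOR_BGR2HSV); k=cam(n)
    H,S,V=[hsv[:,:,i].astype(int) for i in range(3)]
    m=(H>14)&(H<26)&(S>150)&(V>120)
    print(n,"brass")
    for c,st,_ in blobs(m,30): print(c.round(1),st[2:],ray(k,*c,.01).round(4))
    print("steel")
    for c,st,_ in blobs((S<60)&(V>90),60):
        if st[4]<2500: print(c.round(1),st, ray(k,*c,.03).round(4))
E
```

```text
top brass
[184.5 151. ] [ 12  11 110] [0.6628 0.187  0.01  ]
[222.5 153.1] [ 12  11 109] [0.6574 0.112  0.01  ]
[260.3 155.5] [ 13  12 114] [0.6515 0.0372 0.01  ]
[297.9 157.6] [ 13  12 108] [ 0.6459 -0.0373  0.01  ]
[439.5 227.9] [ 7  8 37] [ 0.5007 -0.3091  0.01  ]
[196.7 249.7] [ 18  18 137] [0.4667 0.1604 0.01  ]
steel
[65.8  4.6] [   0    0  166   11 1427] [0.9699 0.4296 0.03  ]
[188.1  35.8] [ 175    0   27   73 1551] [0.8984 0.18   0.03  ]
[396.    3.5] [ 249    0  311    9 2449] [ 0.9661 -0.2463  0.03  ]
[529.1  52.6] [ 497   35   63   37 1422] [ 0.8541 -0.5116  0.03  ]
[ 22.6 102.9] [  7  88  32  30 752] [0.7594 0.5013 0.03  ]
[142.5 144.5] [134 123  17  45 494] [0.6711 0.2646 0.03  ]
[335.9 159.4] [330 153  13  14 144] [ 0.6355 -0.1101  0.03  ]
[469.8 214.3] [457 192  26  46 578] [ 0.5232 -0.3626  0.03  ]
[ 56.  224.7] [ 12 202  90  45 908] [0.5166 0.4214 0.03  ]
[311.3 246.8] [295 231  33  33 819] [ 0.4665 -0.0577  0.03  ]
[247.8 246.4] [235 233  27  28 574] [0.4692 0.0615 0.03  ]
[363.5 246.3] [358 233  12  27 283] [ 0.4655 -0.1562  0.03  ]
[281.1 250.3] [274 243  15  16 
[... 1006 characters left out ...]
0] [ 0.4319 -0.2243  0.03  ]
[162.4 178.5] [152 166  23  25 171] [ 0.8634 -0.0909  0.03  ]
[179.2 175.9] [175 170  10  14  74] [ 0.8242 -0.1089  0.03  ]
[316.2 187.9] [307 184  19   9 113] [ 0.4667 -0.1406  0.03  ]
[247.6 190.2] [243 186  10   9  72] [ 0.6359 -0.0964  0.03  ]
[310.3 215.7] [298 205  25  21 372] [ 0.4669 -0.0462  0.03  ]
[478.  237.8] [473 234  11   8  71] [ 0.0791 -0.0609  0.03  ]
[300.7 256.3] [290 244  23  23 319] [0.4689 0.0733 0.03  ]
[183.3 317.8] [162 305  44  27 679] [0.6695 0.2633 0.03  ]
[304.5 335. ] [294 318  21  31 371] [0.4303 0.249  0.03  ]
[ 93.9 398.2] [  75  379   39   40 1201] [0.7661 0.4344 0.03  ]
[253.6 402.2] [238 384  31  36 430] [0.4955 0.3844 0.03  ]
```

Run:
```python
import cv2,numpy as np
im=cv2.imread("pics/top0.png")
c=[cv2.resize(im[y-22:y+22,x-22:x+22],(390,290) if 0 else (290,290),interpolation=cv2.INTER_CUBIC) for x,y in((150,268),(248,246),(312,246),(408,263))]
cv2.imwrite("pics/crop0.png",np.vstack([np.hstack(c[:2]),np.hstack(c[2:])]))
```

```text
(no output)
```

View pics/crop0.png

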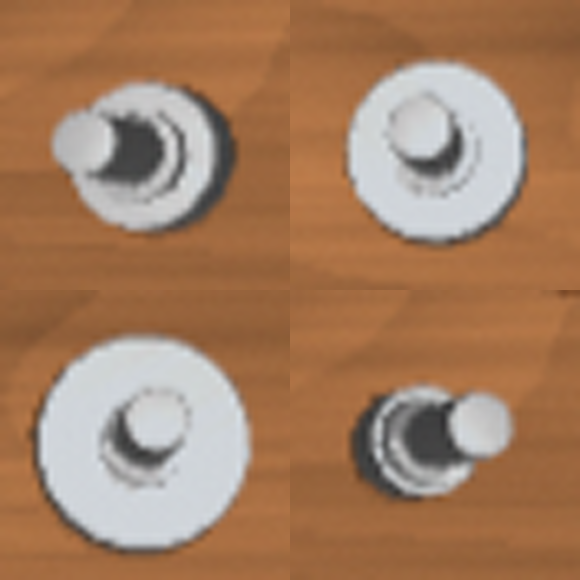

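The crop confirms the sizes: top left is 42, top right 52, bottom left 62 and bottom right 32. Head centres and shank tops can both be read from it.

Run:
```python
from h import *
k=cam("top")
D={42:((140.2,267.4),(149.5,269),21),52:((245.2,242),(247.8,246.3),27),62:((313.3,243.2),(311.2,246.6),32.5),32:((414.5,261.1),(405.5,263.3),16.5)}
for n,(t,h,d) in D.items(): print(n,ray(k,*t,.084).round(4),ray(k,*h,.024).round(4))
s=state();Rt=R.from_quat(s["orientation"]).as_matrix();print(Rt.round(3))
v=np.array([.6628-.6459,.187+.0373]);v/=np.hypot(*v);print("strip angle from y deg",np.degrees(np.arctan2(-v[0],v[1])))
```

```text
42 [0.4303 0.2462 0.084 ] [0.4308 0.2456 0.024 ]
52 [0.4716 0.0626 0.084 ] [0.4701 0.0619 0.024 ]
62 [ 0.4674 -0.058   0.084 ] [ 0.4674 -0.0579  0.024 ]
32 [ 0.4325 -0.2362  0.084 ] [ 0.4326 -0.2351  0.024 ]
[[-0.938  0.346 -0.   ]
 [ 0.346  0.938 -0.001]
 [-0.    -0.001 -1.   ]]
strip angle from y deg -4.308838889626913
```

```bash
python3 -c "
from h import *
print(go(.4306,.246,.16))"
```

```text
[-31.86 -24.48   8.97]
```

Request:
{"api": "move_arm", "payload": {"travel": [[-3,-2.5,0.5],[-6.5,-5,1.5],[-10,-7.5,2.5],[-13,-10,3.5],[-16,-12.5,4.5],[-19,-15,5.5],[-22,-17,6.5],[-25,-19.5,7.5],[-28,-21.5,8.5],[-30.5,-23.5,9],[-31.9,-24.5,9],[-31.9,-24.5,9]], "roll": [0.11,0.23,0.35,0.47,0.59,0.71,0.83,0.95,1.07,1.18,1.29,1.29], "grip": [1,1,1,1,1,1,1,1,1,1,1,1]}}

```text
time: 1.65
eef_pos: [0.4314, 0.2449, 0.3145]
orientation: [0.733, 0.68, -0.0, 0.0]
ft_force: [-1.1, 0.5, -0.1]
width: 1.002
finger_force: 0.0
```

```bash
python3 -c "
from h import *
s=state();print(s['time'],s['joint_pos'].round(2),R.from_quat(s['orientation']).as_matrix().round(3))
k=cam('wrist',s);im=read_camera('wrist')[:,:,::-1].copy()
for z in(0,.024,.084):
  p=proj(k,(.4306,.246,z));print(p);cv2.circle(im,tuple(int(a) for a in p),3,(0,0,255),-1)
cv2.imwrite('pics/w1.png',im)
print(go(.4306,.246,.06))"
```

```text
1.65 [-0.67  0.41  0.14  1.96 -0.08  0.77 -0.55] [[ 0.075  0.997 -0.   ]
 [ 0.997 -0.075 -0.001]
 [-0.001  0.    -1.   ]]
[280.48367583 196.9253998 ]
[280.49852102 204.37576885]
[280.54992595 230.17440053]
[ 0.   -0.02  9.99]
```

View pics/w1.png

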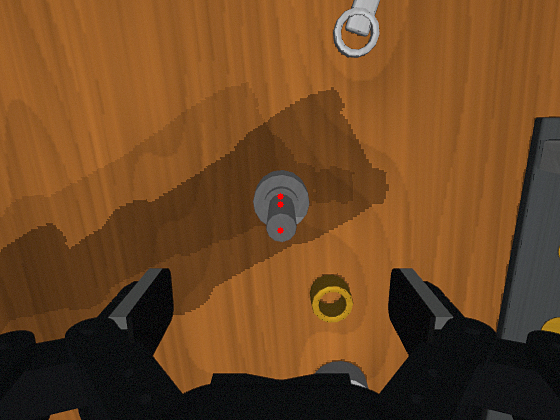

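The wrist view shows the 42 punch with its head at (281,200) and shank top at (281,230). Both lie on the predicted points, and the fingers straddle it.

Request:
{"api": "move_arm", "payload": {"travel": [[0,0,2.5],[0,0,5],[0,0,7.5],[0,0,9.2],[0,0,10],[0,0,10],[0,0,10],[0,0,10],[0,0,10],[0,0,10],[0,0,10],[0,0,10]], "roll": [0,0,0,0,0,0,0,0,0,0,0,0], "grip": [1,1,1,0.7,0.5,0.3,0.1,0.05,0,0,0,0], "squeeze": 60}}

```text
time: 3.2
eef_pos: [0.4311, 0.2461, 0.2152]
orientation: [0.732, 0.681, 0.001, -0.0]
ft_force: [-1.6, 0.4, 6.3]
width: 0.192
finger_force: 59.3
```

```bash
cat >> h.py <<'E'
A,B,C,D=(.663,.1877),(.6575,.113),(.652,.0378),(.646,-.037)
E
python3 -c "
from h import *
print(go(*C,.17))"
```

```text
[-19.16  23.56 -10.95]
```

Request:
{"api": "move_arm", "payload": {"travel": [[0,0,-2],[0,0,-5],[0,0,-8.5],[-2,2.5,-11],[-4.5,5.5,-11],[-7,8.6,-11],[-9.5,11.7,-11],[-12,14.8,-11],[-14.5,17.8,-11],[-17,20.9,-11],[-18.6,22.9,-11],[-19.2,23.6,-11]], "roll": [0,0,0,0,0,0,0,0,0,0,0,0], "grip": [0,0,0,0,0,0,0,0,0,0,0,0]}}

```text
time: 4.7
eef_pos: [0.6526, 0.0354, 0.3234]
orientation: [0.733, 0.68, -0.001, -0.0]
ft_force: [-0.2, 0.0, -3.7]
width: 0.198
finger_force: 59.2
```

```bash
python3 -c "
from h import *
cv2.imwrite('pics/w2.png',read_camera('wrist')[:,:,::-1])
s=state();print(s['time'],s['eef_pos'],s['width'],s['ft_force'],R.from_quat(s['orientation']).as_matrix().round(3))
print(go(*C,.0705))
im=cv2.imread('pics/w2.png');k=cam('wrist',s)
for p in (A,B,C,D):
  q=proj(k,(*p,.01)); print(q)
  if max(abs(q))<900: cv2.circle(im,tuple(int(a) for a in q),3,(0,0,255),-1)
cv2.imwrite('pics/w2.png',im)
"
```

```text
4.75 [0.65274066 0.03534843 0.3235616 ] 0.19869926906505067 [ 1.36636485 -0.91278481 -3.11775645] [[ 0.075  0.997 -0.002]
 [ 0.997 -0.075 -0.001]
 [-0.001 -0.001 -1.   ]]
[ 0.25 -0.08  9.84]
[281.12522924 -18.0772957 ]
[281.08655845  96.2738955 ]
[281.09905894 195.33939036]
[280.49154008 281.0677064 ]
```

View pics/w2.png

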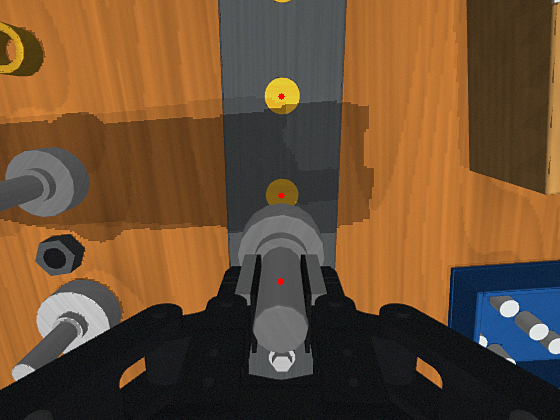

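The wrist view shows marks B (281,96) and C (281,195) exactly on their predicted points. The punch hangs straight in the hand, head near (281,240) and shank top (281,330).

```bash
python3 -c "
from h import *
s=state();k=cam('wrist',s);x,y,_=s['eef_pos']
b=s['eef_pos'][2]-.1547-.0605
for h,r in((0,.021),(.024,.021),(.084,.009)):
  print(h,proj(k,(x,y+r,b+h)),proj(k,(x,y-r,b+h)))
print(b)
"
```

```text
0 [280.024119   203.15480331] [285.6198023  276.40629694]
0.024 [279.90385895 216.01248425] [286.23335569 297.95852495]
0.084 [282.26376261 307.53554979] [286.29229895 357.18148843]
0.10836160092349378
```

The expected edges (205 for the base, 307 to 357 for the shank top) match the picture, so the punch is upright and centred in the hand.

Request:
{"api": "move_arm", "payload": {"travel": [[0.2,0,2.5],[0.2,0,5],[0.2,0,7],[0.2,0,8.5],[0.2,0,9.2],[0.2,0,9.6],[0.2,0,9.8],[0.2,0,9.8],[0.2,0,9.8]], "roll": [0,0,0,0,0,0,0,0,0], "grip": [0,0,0,0,0,0,0,0,0]}}

```text
time: 5.88
eef_pos: [0.6525, 0.0392, 0.2271]
orientation: [0.732, 0.681, 0.0, 0.0]
ft_force: [-0.4, -0.4, -3.8]
width: 0.193
finger_force: 59.5
```

Request:
{"api": "move_arm", "payload": {"travel": [[0.1,0,0.1],[0.1,0,0.2],[0.1,0,0.25],[0.1,0,0.25]], "roll": [0,0,0,0], "grip": [0,0,0,0]}}

```text
time: 6.38
eef_pos: [0.6526, 0.0403, 0.2253]
orientation: [0.732, 0.681, 0.001, 0.0]
ft_force: [-2.2, 0.9, 5.8]
width: 0.196
finger_force: 60.4
```

Request:
{"api": "move_arm", "payload": {"travel": [[0,0,-0.3],[-0.2,0,-0.3],[-0.2,0,-0.1],[-0.2,0,0],[-0.2,0,0],[-0.2,0,0],[-0.2,0,0],[-0.2,0,0],[-0.2,0,0],[-0.2,0,0]], "roll": [0,0,0,0,0,0,0,0,0,0], "grip": [0,0,0,0,0,0.25,0.4,0.6,0.8,1]}}

```text
time: 7.62
eef_pos: [0.6524, 0.0382, 0.2241]
orientation: [0.732, 0.681, -0.0, -0.0]
ft_force: [-0.6, -0.0, -0.5]
width: 0.978
finger_force: 0.0
```

```bash
python3 -c "
from h import *
s=state();print(s['eef_pos'],s['width'],s['ft_force'])
print(go(.4709,.0622,.16))"
```

```text
[0.65235753 0.03820167 0.22412586] 0.9778103878125942 [-0.59541298 -0.02025627 -0.47799954]
[  1.07 -18.27  -9.06]
```

Released. Next is punch 52: rise, cross over, then descend to a grasp height of 0.06.

Request:
{"api": "move_arm", "payload": {"travel": [[0,0,-2],[0,0,-5],[0,0,-8],[0.2,-2.5,-9.1],[0.4,-5.5,-9.1],[0.5,-8.5,-9.1],[0.7,-11.5,-9.1],[0.9,-14.5,-9.1],[1,-17,-9.1],[1.1,-18.3,-9.1],[1.1,-18.3,-9.1],[1.1,-18.3,-9.1]], "roll": [0,0,0,0,0,0,0,0,0,0,0,0], "grip": [1,1,1,1,1,1,1,1,1,1,1,1]}}

```text
time: 9.12
eef_pos: [0.4716, 0.0625, 0.3153]
orientation: [0.733, 0.681, 0.0, 0.0]
ft_force: [-0.2, 0.2, 0.1]
width: 1.001
finger_force: 0.0
```

```bash
python3 -c "
from h import *
s=state();print(s['eef_pos']);k=cam('wrist',s)
im=read_camera('wrist')[:,:,::-1].copy()
for z in(.024,.084): q=proj(k,(.4709,.0622,z)); print(q); cv2.circle(im,tuple(int(a) for a in q),3,(0,0,255),-1)
cv2.imwrite('pics/w3.png',im)
print(go(.4709,.0622,.06))"
```

```text
[0.47161362 0.0625037  0.31532787]
[280.36722205 206.27629729]
[280.50039936 232.36502708]
[-0.03 -0.08 10.05]
```

View pics/w3.png

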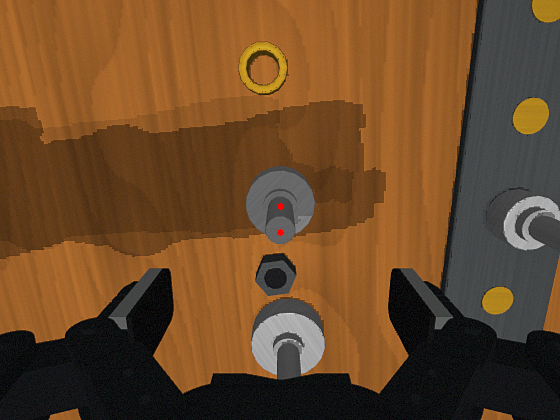

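Punch 52 is where predicted, with its shank top at (281,231). Punch 42 stands upright over mark C on the strip.

Request:
{"api": "move_arm", "payload": {"travel": [[0,0,2.5],[0,0,5],[0,0,7.5],[0,-0.1,9.2],[0,-0.1,10],[0,-0.1,10],[0,-0.1,10],[0,-0.1,10],[0,-0.1,10],[0,-0.1,10],[0,-0.1,10],[0,-0.1,10]], "roll": [0,0,0,0,0,0,0,0,0,0,0,0], "grip": [1,1,1,0.7,0.5,0.3,0.1,0.05,0,0,0,0], "squeeze": 70}}

```text
time: 10.68
eef_pos: [0.4699, 0.0626, 0.2155]
orientation: [0.732, 0.681, 0.0, 0.0]
ft_force: [0.3, 0.6, 3.8]
width: 0.19
finger_force: 68.9
```

```bash
python3 -c "
from h import *
print(state()['eef_pos'],go(*B,.17))"
```

```text
[0.4698597  0.06260259 0.21554002] [  6.4   18.36 -10.9 ]
```

Request:
{"api": "move_arm", "payload": {"travel": [[0,0,-2],[0,0,-5],[0,0,-8.5],[0.8,2,-11],[1.7,4.7,-11],[2.7,7.6,-11],[3.7,10.5,-11],[4.7,13.4,-11],[5.6,16,-11],[6.2,17.8,-11],[6.4,18.4,-11],[6.4,18.4,-11]], "roll": [0,0,0,0,0,0,0,0,0,0,0,0], "grip": [0,0,0,0,0,0,0,0,0,0,0,0]}}

```text
time: 12.18
eef_pos: [0.6573, 0.1129, 0.3241]
orientation: [0.732, 0.681, -0.001, -0.001]
ft_force: [-0.2, 0.1, -5.0]
width: 0.193
finger_force: 69.0
```

```bash
python3 -c "
from h import *
print(state()['eef_pos'],go(*B,.0705))"
```

```text
[0.65727181 0.11293448 0.32414309] [0.01 0.05 9.89]
```

Request:
{"api": "move_arm", "payload": {"travel": [[0,0,2.5],[0,0,5],[0,0,7.2],[0,0,8.7],[0,0,9.3],[0,0,9.6],[0,0,9.75],[0,0,9.85],[0,0,9.95],[0,0,9.95]], "roll": [0,0,0,0,0,0,0,0,0,0], "grip": [0,0,0,0,0,0,0,0,0,0]}}

```text
time: 13.42
eef_pos: [0.6578, 0.113, 0.2258]
orientation: [0.732, 0.681, 0.0, 0.0]
ft_force: [0.0, -1.0, -5.2]
width: 0.19
finger_force: 69.4
```

Still hanging, with no contact yet.

Request:
{"api": "move_arm", "payload": {"travel": [[0,0,0.08],[0,0,0.16],[0,0,0.16]], "roll": [0,0,0], "grip": [0,0,0]}}

```text
time: 13.8
eef_pos: [0.6579, 0.1129, 0.2255]
orientation: [0.733, 0.681, 0.001, 0.0]
ft_force: [-3.3, -1.1, 6.3]
width: 0.188
finger_force: 70.6
```

Contact. Open the fingers.

Request:
{"api": "move_arm", "payload": {"travel": [[0,0,0],[0,0,0],[0,0,0],[0,0,0],[0,0,0]], "roll": [0,0,0,0,0], "grip": [0.25,0.4,0.6,0.8,1]}}

```text
time: 14.42
eef_pos: [0.6578, 0.113, 0.224]
orientation: [0.732, 0.681, -0.0, -0.0]
ft_force: [0.3, 0.0, 0.0]
width: 0.979
finger_force: 0.0
```

```bash
python3 -c "
from h import *
print(state()['eef_pos'],go(.4674,-.058,.16))"
```

```text
[0.65782856 0.11302136 0.22400805] [-18.45 -17.75  -9.07]
```

Request:
{"api": "move_arm", "payload": {"travel": [[0,0,-2],[0,0,-5],[0,0,-8],[-2,-2,-9.1],[-4.5,-4.3,-9.1],[-7,-6.7,-9.1],[-9.5,-9.1,-9.1],[-12,-11.5,-9.1],[-14.5,-14,-9.1],[-17,-16.3,-9.1],[-18.4,-17.7,-9.1],[-18.4,-17.7,-9.1]], "roll": [0,0,0,0,0,0,0,0,0,0,0,0], "grip": [1,1,1,1,1,1,1,1,1,1,1,1]}}

```text
time: 15.92
eef_pos: [0.4674, -0.0583, 0.3154]
orientation: [0.733, 0.68, 0.0, 0.0]
ft_force: [0.4, 0.2, 0.2]
width: 1.002
finger_force: 0.0
```

```bash
python3 -c "
from h import *
s=state();print(s['eef_pos']);k=cam('wrist',s)
im=read_camera('wrist')[:,:,::-1].copy()
for z in(.024,.084): q=proj(k,(.4674,-.058,z)); print(q); cv2.circle(im,tuple(int(a) for a in q),3,(0,0,255),-1)
cv2.imwrite('pics/w4.png',im)
print(go(.4674,-.058,.06))"
```

```text
[ 0.46741955 -0.05828291  0.31538194]
[281.60789285 205.39288342]
[281.98535243 231.26389344]
[-0.07 -0.09 10.06]
```

View pics/w4.png

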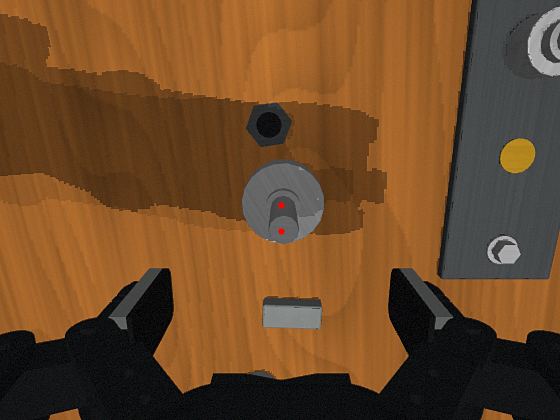

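Punch 62 is where predicted, with its head at (282,202) and shank top at (284,230).

Request:
{"api": "move_arm", "payload": {"travel": [[0,0,2.5],[0,0,5],[0,0,7.5],[0,0,9.2],[0,0,10],[0,0,10],[0,0,10],[0,0,10],[0,0,10],[0,0,10],[0,0,10],[0,0,10]], "roll": [0,0,0,0,0,0,0,0,0,0,0,0], "grip": [1,1,1,0.7,0.5,0.3,0.1,0.05,0,0,0,0], "squeeze": 75}}

```text
time: 17.48
eef_pos: [0.4683, -0.0575, 0.2155]
orientation: [0.732, 0.681, 0.001, 0.0]
ft_force: [2.8, 1.2, 5.3]
width: 0.19
finger_force: 73.7
```

```bash
python3 -c "
from h import *
print(state()['eef_pos'],go(*A,.19))"
```

```text
[ 0.46829644 -0.05749117  0.21552634] [ 25.87  17.65 -12.89]
```

Request:
{"api": "move_arm", "payload": {"travel": [[0,0,-2],[0,0,-5.5],[0,0,-9.5],[2.5,1.7,-12.5],[5.5,3.8,-13],[9,6.1,-13],[12.5,8.5,-13],[16,10.9,-13],[19.5,13.3,-13],[22.7,15.5,-13],[25,17.1,-13],[25.9,17.7,-13]], "roll": [0,0,0,0,0,0,0,0,0,0,0,0], "grip": [0,0,0,0,0,0,0,0,0,0,0,0]}}

```text
time: 18.98
eef_pos: [0.663, 0.1892, 0.3427]
orientation: [0.732, 0.681, -0.002, -0.001]
ft_force: [-1.1, -0.5, -5.3]
width: 0.193
finger_force: 74.0
```

```bash
python3 -c "
from h import *
read_camera('wrist');print(state()['eef_pos'],go(*A,.0708))"
```

```text
[0.66336857 0.18949567 0.34291922] [-0.17  0.02 11.74]
```

Request:
{"api": "move_arm", "payload": {"travel": [[0,0,2.5],[0,0,5],[0,0,7.5],[0,0,9.5],[0,0,10.7],[0,0,11.2],[0,0,11.5],[0,0,11.6],[0,0,11.6],[0,0,11.6]], "roll": [0,0,0,0,0,0,0,0,0,0], "grip": [0,0,0,0,0,0,0,0,0,0]}}

```text
time: 20.27
eef_pos: [0.6634, 0.1879, 0.2295]
orientation: [0.732, 0.681, 0.0, 0.0]
ft_force: [-0.6, 0.3, -5.1]
width: 0.188
finger_force: 74.4
```

Request:
{"api": "move_arm", "payload": {"travel": [[0,0,0.15],[0,0,0.25],[0,0,0.35],[0,0,0.4],[0,0,0.43],[0,0,0.43]], "roll": [0,0,0,0,0,0], "grip": [0,0,0,0,0,0]}}

```text
time: 21.02
eef_pos: [0.6633, 0.1878, 0.2256]
orientation: [0.732, 0.681, 0.0, 0.0]
ft_force: [-2.7, -0.3, 5.9]
width: 0.191
finger_force: 75.3
```

Contact. Release it.

Request:
{"api": "move_arm", "payload": {"travel": [[0,0,0],[0,0,0],[0,0,0],[0,0,0],[0,0,0]], "roll": [0,0,0,0,0], "grip": [0.25,0.4,0.6,0.8,1]}}

```text
time: 21.65
eef_pos: [0.6633, 0.1878, 0.2247]
orientation: [0.732, 0.681, 0.0, -0.0]
ft_force: [-0.8, 0.3, -0.0]
width: 0.978
finger_force: 0.0
```

```bash
python3 -c "
from h import *
print(state()['eef_pos'],go(.4326,-.2359,.16))"
```

```text
[0.66331579 0.18782782 0.22472842] [-43.94 -19.92  -9.  ]
```

Request:
{"api": "move_arm", "payload": {"travel": [[0,0,-2],[0,0,-5],[0,0,-8],[-3,-1.4,-9],[-8,-3.6,-9],[-13,-5.9,-9],[-18,-8.2,-9],[-23,-10.4,-9],[-28,-12.7,-9],[-33,-15,-9],[-37.5,-17,-9],[-41,-18.6,-9]], "roll": [0,0,0,0,0,0,0,0,0,0,0,0], "grip": [1,1,1,1,1,0.8,0.7,0.6,0.6,0.6,0.6,0.6]}}

```text
time: 23.15
eef_pos: [0.4466, -0.2095, 0.3151]
orientation: [0.733, 0.68, -0.0, 0.0]
ft_force: [0.2, -0.7, -0.3]
width: 0.603
finger_force: 0.0
```

```bash
python3 -c "
from h import *
read_camera('wrist');print(go(.4326,-.2359,.16))"
```

```text
[-2.29 -0.96  0.07]
```

Request:
{"api": "move_arm", "payload": {"travel": [[-2,-0.9,0],[-2.9,-1.3,0],[-2.9,-1.3,0],[-2.9,-1.3,0]], "roll": [0,0,0,0], "grip": [0.6,0.6,0.6,0.6]}}

```text
time: 23.7
eef_pos: [0.4333, -0.2346, 0.3148]
orientation: [0.732, 0.681, 0.0, -0.0]
ft_force: [-0.2, -0.2, 0.0]
width: 0.599
finger_force: 0.0
```

```bash
python3 -c "
from h import *
s=state();print(s['eef_pos']);k=cam('wrist',s)
im=read_camera('wrist')[:,:,::-1].copy()
for z in(.024,.084): q=proj(k,(.4326,-.2359,z)); print(q); cv2.circle(im,tuple(int(a) for a in q),3,(0,0,255),-1)
cv2.imwrite('pics/w5.png',im)
print(go(.4326,-.2359,.06))"
```

```text
[ 0.43334275 -0.23464654  0.31477232]
[280.79908251 207.84811199]
[280.95051869 234.36234457]
[-0.14 -0.07 10.01]
```

View pics/w5.png

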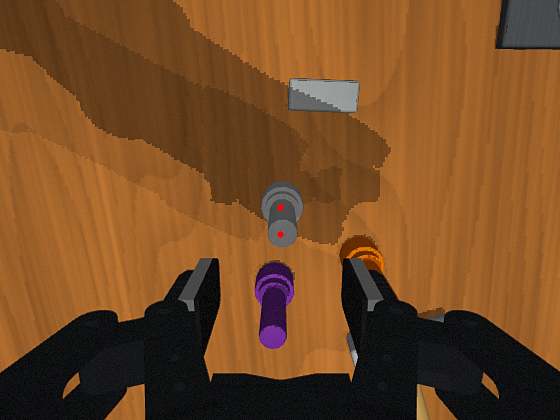

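Punch 32 is at its predicted spot, with its shank top at (282,233). The purple look-alike at (274,300) and the orange one at (362,255) are clear of the fingers.

Request:
{"api": "move_arm", "payload": {"travel": [[0,0,2.5],[-0.1,0,5],[-0.1,0,7.5],[-0.1,0,9.2],[-0.1,0,10],[-0.1,0,10],[-0.1,0,10],[-0.1,0,10],[-0.1,0,10],[-0.1,0,10]], "roll": [0,0,0,0,0,0,0,0,0,0], "grip": [0.6,0.6,0.6,0.6,0.4,0.3,0.1,0,0,0], "squeeze": 60}}

```text
time: 25.0
eef_pos: [0.4328, -0.2365, 0.2151]
orientation: [0.732, 0.681, 0.0, 0.0]
ft_force: [-0.2, 0.5, 2.3]
width: 0.194
finger_force: 58.5
```

```bash
python3 -c "
from h import *
print(state()['eef_pos'],go(*D,.18))"
```

```text
[ 0.43275481 -0.23653356  0.21510573] [ 21.46  19.82 -11.95]
```

Request:
{"api": "move_arm", "payload": {"travel": [[0,0,-2],[0,0,-5.5],[0,0,-9.5],[2,1.8,-12],[5,4.6,-12],[8,7.4,-12],[11,10.2,-12],[14,13,-12],[17,15.7,-12],[19.6,18.1,-12],[21,19.4,-12],[21.5,19.8,-12]], "roll": [0,0,0,0,0,0,0,0,0,0,0,0], "grip": [0,0,0,0,0,0,0,0,0,0,0,0]}}

```text
time: 26.5
eef_pos: [0.6461, -0.036, 0.3343]
orientation: [0.732, 0.681, -0.0, -0.0]
ft_force: [0.7, -0.2, -2.4]
width: 0.196
finger_force: 58.7
```

Request:
{"api": "move_arm", "payload": {"travel": [[0,0,2.5],[0,0,5],[0,0,7.5],[0,0,9.2],[0,0,10],[0,0,10.4],[0,0,10.6],[0,0,10.6],[0,0,10.6]], "roll": [0,0,0,0,0,0,0,0,0], "grip": [0,0,0,0,0,0,0,0,0]}}

```text
time: 27.62
eef_pos: [0.646, -0.0365, 0.2293]
orientation: [0.732, 0.681, 0.0, 0.0]
ft_force: [-0.0, -0.4, -2.2]
width: 0.197
finger_force: 58.8
```

Another 4.2 mm takes it to contact.

Request:
{"api": "move_arm", "payload": {"travel": [[0,0,0.15],[0,0,0.25],[0,0,0.35],[0,0,0.4],[0,0,0.45],[0,0,0.45]], "roll": [0,0,0,0,0,0], "grip": [0,0,0,0,0,0]}}

```text
time: 28.38
eef_pos: [0.6458, -0.0365, 0.2251]
orientation: [0.732, 0.681, 0.0, 0.0]
ft_force: [-2.5, 0.4, 6.1]
width: 0.199
finger_force: 59.8
```

Request:
{"api": "move_arm", "payload": {"travel": [[0,0,0],[0,0,0],[0,0,0],[0,0,0],[0,0,-2],[0,0,-5],[0,0,-9],[-1,-3,-12],[-3,-7,-14],[-6,-11,-15],[-10,-14,-15],[-14,-16,-15]], "roll": [0,0,0,0,0,0,0,0,0,0,0,0], "grip": [0.3,0.5,0.7,0.7,0.7,0.7,0.7,0.7,0.7,0.7,0.7,0.7]}}

```text
time: 29.88
eef_pos: [0.4745, -0.1653, 0.3748]
orientation: [0.732, 0.681, 0.0, 0.0]
ft_force: [0.3, -0.5, -0.3]
width: 0.7
finger_force: 0.0
```

Request:
{"api": "move_arm", "payload": {"travel": [[-3,-1,0],[-6,-2,0],[-9,-2,0],[-11,-2,0],[-11,-2,0],[-11,-2,0]], "roll": [0,0,0,0,0,0], "grip": [0.7,0.7,0.7,0.7,0.7,0.7]}}

```text
time: 30.62
eef_pos: [0.4483, -0.2718, 0.3742]
orientation: [0.732, 0.681, 0.0, -0.0]
ft_force: [0.2, 1.1, 0.5]
width: 0.702
finger_force: 0.0
```

```bash
python3 -c "
from h import *
im=read_camera('top')[:,:,::-1].copy();k=cam('top')
for n,p in zip((62,52,42,32),(A,B,C,D)): print(n,proj(k,(*p,.034)).round(1),proj(k,(*p,.094)).round(1))
c=im[110:190,120:370]; cv2.imwrite('pics/t2.png',cv2.resize(c,None,fx=3.2,fy=3.2,interpolation=cv2.INTER_CUBIC))
cv2.imwrite('pics/s2.png',read_camera('side')[:,:,::-1])"
```

```text
62 [181.8 147.3] [175.3 137.5]
52 [220.5 149.5] [216.6 139.8]
42 [259.5 151.7] [258.1 142.2]
32 [298.2 154.2] [299.3 144.8]
```

View pics/t2.png

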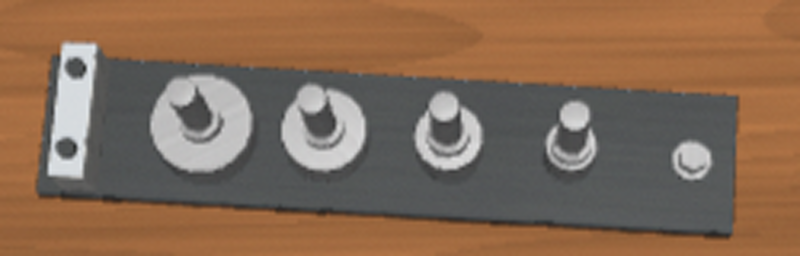

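View pics/s2.png

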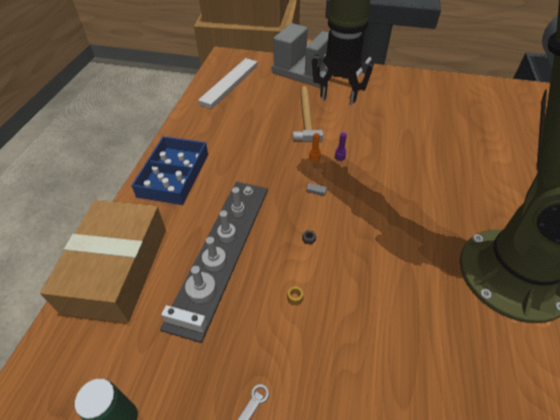

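The top view shows all four upright and in order, 62, 52, 42, 32 away from the stop. Head centres are at about (201,123), (323,129), (448,137) and (571,148) in the crop, each within about 4 mm of its mark. The side view agrees and the robot is clear.

```bash
python3 -c "
from workcell import *
print(robot.hand_in())"
```

```text
the job is handed in; nothing more can be done
None
```

The job is handed in: all four punches stand upright on their marks in the order 62, 52, 42, 32 from the stop, each within about 4 mm of centre by the top camera, finished at about 31 s of the 102 s allowed.

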